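# Funnel the trackballs out of the tipping pan with a held card

### The arm

A 6-joint arm with a two-finger parallel gripper is mounted at the origin on a cart in front of the work surface, level with it; the furniture and walls round the work are solid. World frame = base frame: x ahead of the robot, y to its left, z up, the work surface at z = 0. Lengths are in m, angles in degrees, forces in N, time in s.
With the tool pointing down it reaches from about 0.3 to 0.75 m from the base axis. Payload 8.5 kg.
Tool frame: the origin (TCP) lies midway between the tips of the shut fingers; the grasp point (between the pads) lies 19 mm behind it (env.tcp_to_grasp is the z of the grasp point in the tool frame, in m); z points along the fingers, y is the line along which they close (so a half turn about z gives the same grasp; the last joint's range is limited). The gripper opens to 85 mm and grips with 20 to 120 N. Pads are 22 mm wide; open, the fingers measure 114 mm over their backs; the gripper's body (76 mm by 85 mm) begins 54 mm behind the grasp point. The pads swing forward as they close: fully open they stand 13 mm farther back than shut.
Start: joints at [50.804, 21.807, 74.336, -0, 83.858, -12.336], TCP at [0.248, 0.491, 0.231] pointing down, gripper open.
Joint ranges: [-178.18, 178.18], [-50.72, 133.34], [12.68, 142.11], [-81.47, 261.47], [9.98, 163.14], [-165.26, 165.26]. Speed limits (degrees/s): [136.94, 136.94, 180, 180, 180, 180].

### API

Orientations are given as a 3x3 rotation matrix whose columns are the frame's x, y, z axes.
In Python, from rig import env, imaging, job, models gives the robot as it stands. The module is installed in compiled form; this text tells all that it offers.
- The arm moves only by the tool jog_arm, never from a script. Its argument "plan" is text: rows parted by semicolons, each of 7 numbers parted by spaces: the turn, a rotation vector about the tool's x, y, z in degrees, then the shift along the tool's x, y, z in cm, then the closure in counts, from 0 (fully open) to 255 (shut). In form: rx ry rz x y z claw; .... A call has 1 to 10 rows; each row shifts and turns the commanded pose from where the row before left it, along the tool's axes as they then stand; what a row does not reach is not made up. A row lasts 1/12 s, in which the tool goes at most 41.7 mm and 7.16 degrees, less where a joint would pass 70% of its speed; a pose out of reach is approached as far as the arm can. A call with a gripper value outside its range is refused whole. The fingers move at their own pace and stop on an object; "grip_force" is the grip in N (left out, the last holds). Time passes only in rows, so rows that do not move let the fingers close. It gives the time, the measured TCP pose, the force, the opening and the grip force at its end, in the units of the state.
- env.observe(): the state, without advancing time (a new reading comes with each control period).
- imaging.get_image(name): name is "side" or "top" or "wrist"; returns a dict with "pixels" (480x640x3 uint8, red, green, blue), "depth" (480x640 float32, m along the optical axis (not along the pixel's ray), 0 where there is no reading), "fov_y" (degrees; the focal length in pixels is half the picture's height over the tangent of half this angle, whatever the lens; pixels are square), "cx", "cy" (the principal point, pixels), "distortion" ([k1, k2, p1, p2, k3] as OpenCV has them; the pictures are not rectified), "world_from_camera" (4x4, takes a point from camera to world coordinates). Camera axes: x right, y down, z forward; pixel columns grow to the right and rows downward; lengths in m; the calibration is good to about 2 mm. A picture is of the moment at which its call begins.
- job.close_job(): hands the job in; it is judged then, once.
Trained networks look in the newest picture that a camera, given by its name, has taken for a name from the list of things; names that differ only in an ending like _2 or _b are one class to them, and where a whole thing is asked for, a point or a joint stands for the part that bears it (a point fixed in the world has none). Each returns a list of dicts, best first, with "confidence" (0 to 1); they miss things now and then, are a little off and sometimes report something else, mostly with a low value. They report only what shows in the picture. A call takes as long as a camera call. They do not tell look-alikes from the thing itself.
- models.outline_of(camera, query): "region" (480x640 bool, what is visible of it) and "bbox" ([centre column, centre row, width, height] in pixels, round what is visible of it).
- models.tip_of(camera, query): "at" ([column, row] in pixels: a listed point, or the origin of a listed thing).
The state is a dict: "time_s": time; "q": joint angles; "qvel": joint speeds; "joint_efforts": joint torques, N m; "position": TCP position; "tool_rot": TCP orientation; "ft_force": force on the tool from outside, world axes, zero at the start; "wrist_torque": the same for the moment, N m; "grip_width": finger opening in m; "gripper_force": force on a finger pad.
Only numpy, scipy, OpenCV 4.12 (cv2) and the standard library are available. Lean on these libraries where they do the work, as an engineer would, in place of code of your own. Each camera call takes 0.05 s, during which the arm holds its last target. There are 200 camera calls.

### The job

Empty the three white trackballs from the sprung tipping pan into the grey box below its mouth. Take the black sorting card from its wooden rest, hold it on edge and slantwise in the pan so that it blocks the mouth except for a narrow gap above the box, and press the pan down with it until the balls have run along the card, out through the gap and into the box. Then let the pan come back up and stand the card back in its rest; do not touch the balls with the gripper, and leave the other things on the desk where they are.

Things in the scene. Friction and masses are not known exactly. Their poses are not given: they have to be found in the camera images.
- tipper: Grey fixed frame of the steel tipping pan, base 170 x 270 mm. Origin on the desk; x points away from the pan's mouth (at yaw 0 the mouth faces the robot), y is across the pan, z up. The pan's hinge axis is parallel to y, 90 mm along +x and 121 mm above the origin, on the upper face of the pan's floor at its rear wall. The pan is symmetric about y = 0. Posts end 133 mm above the desk.
- pan (a joint): Pan hinge, rad. 0 = at rest: floor slopes back, mouth 0.09 rad up. Grows as the mouth is pressed down, to a stop at 0.36 (floor slopes 0.27 rad down to the mouth). A spring returns it to 0 within a second when let go; pressing takes about 8 N halfway along the floor, less nearer the mouth. The balls start to roll at about 0.16 to 0.2, and need more to run along a slanted card.
- pan_lip (a point): Middle of the mouth's edge on the upper face of the pan's floor, 200 mm from the hinge; moves with the pan: 139 mm above the desk at rest, about 68 mm when down. The pan is inside 224 mm wide and 200 mm deep, floor and walls 4 mm thick, side and rear walls 55 mm high, no wall at the mouth.
- catch_box: Grey open box, outside 140 (x) x 116 (y) x 55 mm high, walls 4 mm, fixed to the desk. Origin: centre of its underside. It stands under the left or the right half of the pan's mouth (centre about 66 mm to one side of the pan's middle) and reaches from about 13 mm behind the lowered mouth edge to 127 mm in front of it.
- card: Black sorting card: stiff plate 170 long (x) x 6 thick (y) x 75 mm high, with a grip bar in the middle of its top edge, 70 long x 14 thick, from 70 to 102 mm above the lower edge. Origin: middle of the lower edge; z up. About 130 g, the same either way round. It starts upright in the slot of its rest.
- slot (a point): Middle of the slot's bottom in the card's wooden rest, 20 mm above the desk; z up. The rest is fixed, 130 (x) x 80 (y) mm; the slot runs along x, is 120 mm long, open at the ends, 10 mm wide and 29 mm deep, with flared steel lips above that reach about 40 mm over the slot's bottom.
- ball1_center (a point): Centre of white trackball 1, 46 mm diameter, 60 g; starts in the pan against its rear wall.
- ball2_center (a point): Centre of white trackball 2, 46 mm diameter, 60 g; starts in the pan against its rear wall.
- ball3_center (a point): Centre of white trackball 3, 46 mm diameter, 60 g; starts in the pan against its rear wall.
- hex_box: Bystander: small orange-lidded box, 52 x 86 x 39 mm, loose, under the other half of the mouth. Origin: centre of underside.
- parts_tin: Bystander: round white tin, 67 mm across, 24 mm high, loose. Origin: centre of underside.
- flux_jar: Bystander: small jar with yellow lid, 43 mm across, 29 mm high, loose. Origin: centre of underside.
There are look-alikes about, which are no part of the job. What is shaped like the part that bears ball2_center but purple is not meant.

How it is judged:
By the outcome, as a careful person would: the job done as asked, in the order asked, and still so for the second after the job is handed in, with the robot touching nothing.
It also fails if it takes over 58 s, if anything falls off the work surface, if the arm or the gripper's body presses on something with over 40 N, if the wrist force passes 120 N, or if a joint passes its speed limit or range.

## Working session

There is one attempt and no reset: what is moved stays moved. The work goes in short steps, Python scripts to look and compute and a tool call to move; the robot and the scene stay as the last step left them, time stands still between calls to the robot, and variables do not carry over. Pictures are saved under pics/ and viewed, at most 10 in all, crops included, and the job is handed in when it is done.

Besides the shell and the picture viewer there is one more tool, called after "Request:" by a JSON object that holds its "method" and its "body", one argument or row to a line. jog_arm: Moves the arm, as the interface text tells. Its arguments: {"type":"object","properties":{"plan":{"type":"string"},"grip_force":{"type":"number"}},"required":["plan"]}

```bash
mkdir -p pics
cat > h.py <<'E'
import numpy as np, cv2
from rig import env, imaging, job, models
def K(im):
    f=240/np.tan(np.radians(im["fov_y"])/2); return np.array([[f,0,im["cx"]],[0,f,im["cy"]],[0,0,1]])
def ray(im,uv):
    p=cv2.undistortPoints(np.array(uv,float).reshape(-1,1,2),K(im),np.array(im["distortion"],float)).reshape(-1,2)
    return np.c_[p,np.ones(len(p))]
def toworld(im,P):
    T=np.array(im["world_from_camera"]); return P@T[:3,:3].T+T[:3,3]
def pt(im,uv):
    uv=np.array(uv,float).reshape(-1,2); d=im["depth"][np.clip(uv[:,1].round().astype(int),0,479),np.clip(uv[:,0].round().astype(int),0,639)]
    return toworld(im,ray(im,uv)*d[:,None])
def cloud(im,mask):
    r,c=np.nonzero(mask&(im["depth"]>0)); return pt(im,np.c_[c,r])
def onz(im,uv,z):
    T=np.array(im["world_from_camera"]); d=ray(im,uv)@T[:3,:3].T; o=T[:3,3]; return o+d*((z-o[2])/d[:,2])[:,None]
def save(im,n): cv2.imwrite(f"pics/{n}.png",im["pixels"][:,:,::-1])
E
python3 - <<'E'
from h import *
np.set_printoptions(precision=4,suppress=True)
s=env.observe(); print(s["time_s"],s["position"],s["tool_rot"],s["grip_width"],env.tcp_to_grasp)
out=[]
for c in ["top","side"]:
    im=imaging.get_image(c); out.append(im["pixels"]); save(im,c)
    print(c,np.array(im["world_from_camera"])[:3,3])
    for q in ["tipper","pan_lip","catch_box","card","slot","ball1_center","hex_box","parts_tin","flux_jar"]:
        for t in models.tip_of(c,q)[:5]:
            print(q,np.round(t["at"]),round(t["confidence"],2),pt(im,t["at"])[0])
    for o in models.outline_of(c,"ball2_center")[:6]:
        m=o["region"]; P=cloud(im,m); print("ball",o["bbox"],round(o["confidence"],2),P.mean(0),im["pixels"][m].mean(0))
print(env.observe()["time_s"])
E
```

```text
0.0 [0.2483 0.4904 0.2307] [[-0.8921  0.4518 -0.001 ]
 [ 0.4518  0.8921 -0.0011]
 [ 0.0003 -0.0015 -1.    ]] 0.08541508544877231 -0.0187
top [ 0.517  -0.0485  1.1018]
tipper [262. 252.] 0.73 [0.562  0.0791 0.1277]
tipper [246. 299.] 0.37 [0.4624 0.1088 0.1389]
pan_lip [245. 299.] 0.66 [0.4625 0.11   0.1417]
catch_box [281. 321.] 0.77 [0.404  0.0452 0.0023]
catch_box [265. 253.] 0.66 [0.5611 0.0726 0.131 ]
card [430. 307.] 0.89 [ 0.4476 -0.2999  0.0399]
slot [428. 305.] 0.69 [ 0.4525 -0.2916  0.0578]
slot [297. 223.] 0.43 [0.6231 0.0037 0.1663]
ball1_center [227. 314.] 0.58 [0.4213 0.1688 0.0414]
ball1_center [297. 222.] 0.57 [0.6237 0.0045 0.1686]
hex_box [228. 315.] 0.79 [0.4201 0.1675 0.0371]
parts_tin [400. 217.] 0.56 [ 0.6581 -0.234   0.0187]
flux_jar [366. 306.] 0.54 [ 0.4469 -0.1549  0.0273]
ball [271.4, 164.9, 20.0, 19.9] 0.81 [0.7768 0.0744 0.0369] [81.5854 42.8641 96.6446]
ball [256.9, 216.0, 19.2, 20.8] 0.76 [0.6351 0.0866 0.1617] [152.9877 152.7638 138.316 ]
ball [430.0, 306.0, 44.7, 57.0] 0.19 [ 0.452  -0.2907  0.0268] [96.6671 69.1925 48.4406]
side [ 0.259  -0.7096  0.7755]
tipper [275. 243.] 0.63 [0.5693 0.0846 0.0104]
pan_lip [220. 212.] 0.71 [0.4978 0.277  0.0026]
pan_lip [211. 280.] 0.2 [0.3924 0.048  0.0051]
card [303. 390.] 0.56 [ 0.4384 -0.3182  0.0452]
slot [309. 387.] 0.84 [ 0.4502 -0.316   0.0415]
ball1_center [309. 208.] 0.52 [ 0.6093 -0.0281  0.1786]
ball1_center [203. 240.] 0.47 [0.4129 0.1506 0.0359]
ball1_center [302. 389.] 0.3 [ 0.4356 -0.3177  0.0479]
hex_box [201. 241.] 0.84 [0.4072 0.1476 0.0401]
parts_tin [382. 320.] 0.89 [ 0.654  -0.247   0.0234]
parts_tin [266. 333.] 0.21 [ 0.4342 -0.166   0.0291]
flux_jar [264. 334.] 0.81 [ 0.4311 -0.1675  0.0309]
ball [296.6, 190.4, 19.0, 21.8] 0.58 [0.6308 0.0759 0.1565] [202.0036 201.6619 183.968 ]
ball [350.2, 212.9, 18.8, 19.1] 0.53 [0.7724 0.0647 0.0339] [124.3448  63.5431 145.3405]
1.1
```

Run:
```python
import cv2
a=cv2.imread("pics/top.png")[140:360,180:500]; b=cv2.imread("pics/side.png")[160:460,150:470]
cv2.imwrite("pics/v1.png",cv2.resize(a,None,fx=2.5,fy=2.5,interpolation=2)); cv2.imwrite("pics/v2.png",cv2.resize(b,None,fx=2,fy=2,interpolation=2))
```

```text
(no output)
```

View pics/v1.png

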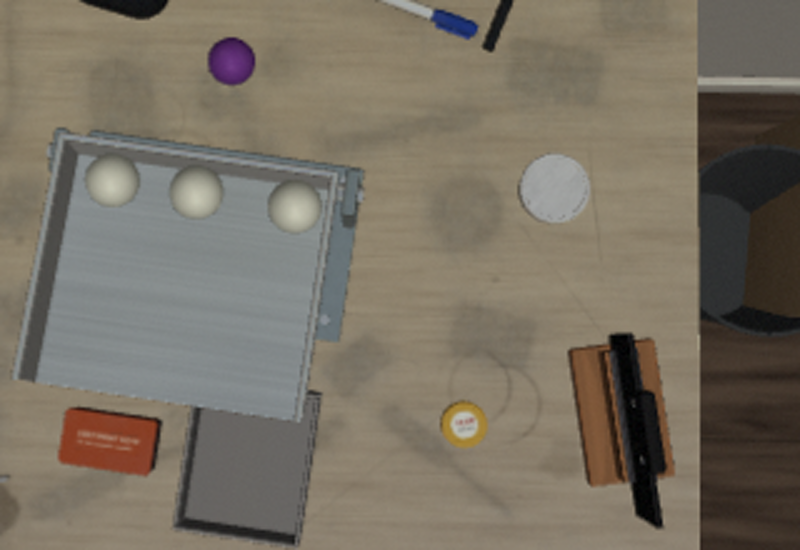

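View pics/v2.png

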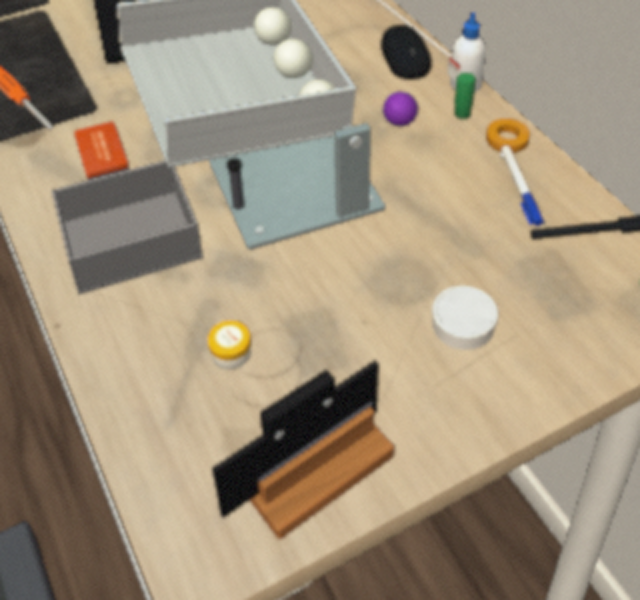

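Top view: the real balls are white, at (225,212), (258,217) and (298,223); the purple one at (272,165) is the look-alike. The card stands in its rest at (432,308); the other black things are a rod at (378,150) and a mouse at (228,140). The box is under the pan's right half, at (281,321), with the hex box at (224,316).

Run:
```python
from h import *
np.set_printoptions(precision=4,suppress=True)
C=[]
for c in ["top","side"]:
    im=imaging.get_image(c); P=cloud(im,np.ones((480,640),bool)); rgb=im["pixels"][im["depth"]>0].astype(int)
    np.save(c+"P.npy",P); np.save(c+"C.npy",rgb); C.append((c,P,rgb))
    if c=="top": cv2.imwrite("pics/v3.png",cv2.resize(im["pixels"][270:350,390:470,::-1],None,fx=6,fy=6,interpolation=2))
def rect(P):
    r=cv2.minAreaRect(P[:,:2].astype(np.float32)*1000); return r,len(P)
for c,P,rgb in C:
    near=(abs(P[:,0]-.45)<.13)&(abs(P[:,1]+.29)<.1)
    blk=near&(rgb.max(1)<60)
    for lo,hi in [(.112,.14),(.085,.105),(.03,.085)]:
        Q=P[blk&(P[:,2]>lo)&(P[:,2]<hi)]
        if len(Q)>5: print(c,"blk",lo,rect(Q),Q.mean(0),np.percentile(Q[:,2],[5,50,95]))
    Q=P[near&(rgb[:,0]>rgb[:,2]+25)&(P[:,2]>.035)&(P[:,2]<.075)]; print(c,"rest",rect(Q),np.percentile(Q[:,2],[5,50,95]))
    b=P[(P[:,2]>.045)&(P[:,2]<.065)&(P[:,0]>.3)&(P[:,0]<.52)&(P[:,1]>-.05)&(P[:,1]<.13)]; print(c,"box rim",rect(b))
    p=P[(P[:,2]>.105)&(P[:,2]<.24)&(P[:,0]>.4)&(P[:,0]<.75)&(P[:,1]>-.1)&(P[:,1]<.27)]; print(c,"pan",rect(p))
    for o in models.outline_of(c,"ball1_center")[:6]:
        print("ball",o["bbox"],round(o["confidence"],2),cloud(im,o["region"]).mean(0)) if c=="side" else None
```

```text
top blk 0.112 (((440.9167785644531, -303.0217590332031), (68.05960083007812, 15.343982696533203), 8.445144653320312), 235) [ 0.4411 -0.3019  0.1205] [0.116  0.1207 0.1237]
top blk 0.085 (((440.42620849609375, -300.50311279296875), (166.7974090576172, 10.687357902526855), 8.401650428771973), 200) [ 0.4417 -0.3008  0.0943] [0.0875 0.0942 0.1026]
top blk 0.03 (((441.087158203125, -301.6551818847656), (165.98788452148438, 28.649057388305664), 8.90143871307373), 512) [ 0.4446 -0.297   0.0555] [0.0345 0.0547 0.0804]
top rest (((451.74853515625, -300.15411376953125), (118.76083374023438, 28.537561416625977), 8.669228553771973), 165) [0.0365 0.0473 0.057 ]
top box rim (((401.6770324707031, 48.49934005737305), (116.43984985351562, 140.14254760742188), 82.98654174804688), 343)
top pan (((568.01611328125, 95.75591278076172), (277.9525146484375, 218.74391174316406), 82.7518539428711), 11853)
side blk 0.112 (((439.0411682128906, -306.1492614746094), (67.38983917236328, 12.572588920593262), 9.945833206176758), 354) [ 0.4379 -0.3076  0.1207] [0.1135 0.1221 0.1244]
side blk 0.085 (((438.6278991699219, -307.86572265625), (165.06834411621094, 8.752730369567871), 9.021736145019531), 403) [ 0.4326 -0.3086  0.0943] [0.086  0.095  0.1036]
side blk 0.03 (((439.723876953125, -309.8290710449219), (166.69403076171875, 11.037052154541016), 8.123117446899414), 1130) [ 0.4301 -0.3083  0.0632] [0.0392 0.0638 0.0827]
side rest (((441.5601806640625, -312.1886901855469), (169.6982421875, 17.88687515258789), 7.005307197570801), 542) [0.0369 0.0485 0.0581]
side box rim (((401.0324401855469, 46.55547332763672), (120.52284240722656, 140.03567504882812), 82.77523803710938), 710)
side pan (((565.6952514648438, 83.86227416992188), (259.1407165527344, 218.69265747070312), 82.94631958007812), 8180)
ball [311.5, 203.6, 14.4, 8.1] 0.46 [0.6223 0.0037 0.1671]
```

View pics/v3.png

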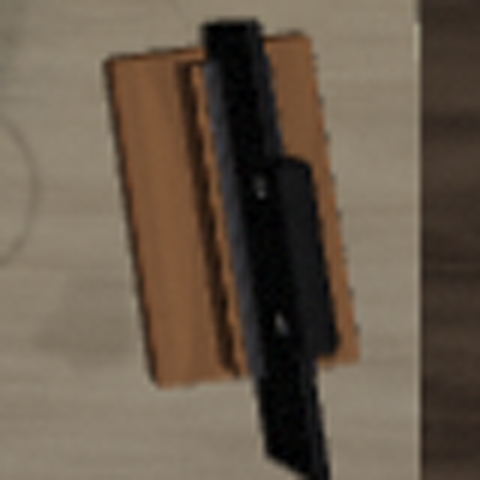

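Crop: the card is black, with the grip bar in the middle of its top edge, in the brown rest at about top (432,308). It is the only thing fitting the description. The grip is planned there, so next I check the pan frame.

```bash
cat >> h.py <<'E'
from scipy.spatial.transform import Rotation as Rn
YAW=np.radians(-7.1); O=np.array([.568,.0935,0]); RT=Rn.from_euler('z',YAW).as_matrix()
def wrow(pos,R,n=None,claw=0,start=None):
    """print rows from the current pose to pos,R"""
    s=env.observe(); p0=np.array(s["position"]); R0=np.array(s["tool_rot"])
    if start: p0,R0=start
    pos=np.array(pos); w=Rn.from_matrix(R0.T@R); ang=np.degrees(w.magnitude()); d=np.linalg.norm(pos-p0)
    n=n or int(np.ceil(max(ang/7,d/.04,1))); k=w.as_rotvec(degrees=True)/n; dp=(pos-p0)/n
    print("t",s["time_s"],"n",n,"dist mm",d*1e3,"ang",ang)
    print(";".join("%.1f %.1f %.1f %.2f %.2f %.2f %d"%(*k,*((R0@Rn.from_rotvec(k*i,degrees=True).as_matrix()).T@dp*100),claw) for i in range(n)))
def down(yawdeg): # tool pointing down, x axis at yaw
    c,s=np.cos(np.radians(yawdeg)),np.sin(np.radians(yawdeg)); return np.array([[c,s,0],[s,-c,0],[0,0,-1.]])
def panpose(p,phi=30,s=.1445,y=.0294,h=.071,eps=0,dx=0):
    a=p-.09; u=np.array([-np.cos(a),0,-np.sin(a)]); n=np.array([-np.sin(a),0,np.cos(a)]); f=np.radians(phi)
    e=-np.sin(f)*u+np.cos(f)*np.array([0,1,0]); q=np.array([.09,0,.121])+s*u+np.array([0,y,0])+(eps+h)*n+dx*e
    R=np.c_[e,np.cross(-n,e),-n]; return O+RT@q, RT@R
E
python3 - <<'E'
from h import *
np.set_printoptions(precision=4,suppress=True)
for c in ["top","side"]:
    P=np.load(c+"P.npy"); L=(P-O)@RT
    fl=.121+(.09-L[:,0])*np.tan(.09); hgt=L[:,2]-fl
    for nm,m in [("L",(L[:,1]>.09)&(L[:,1]<.14)&(L[:,0]>-.09)&(L[:,0]<.06)),("R",(L[:,1]<-.09)&(L[:,1]>-.14)&(L[:,0]>-.09)&(L[:,0]<.05))]:
        Q=L[m&(hgt>.048)&(hgt<.062)]; print(c,nm,len(Q),np.percentile(Q[:,1],[2,25,50,75,98]),"slope",np.polyfit(Q[:,0],Q[:,1],1))
    Q=L[(abs(L[:,1])<.1)&(abs(hgt)<.008)]; print("floor x",np.percentile(Q[:,0],[.5,2,50]),"h",np.median(hgt[(abs(L[:,1])<.1)&(abs(hgt)<.012)&(L[:,0]<0)]))
    Q=L[(abs(L[:,1])<.1)&(hgt>.05)&(hgt<.062)&(L[:,0]>.05)&(L[:,0]<.12)]; print("rear x",np.percentile(Q[:,0],[5,50,95]), "yaw",np.polyfit(Q[:,1],Q[:,0],1))
wrow([.440,-.303,.20],down(8.6))
p,R=panpose(0); print(p,R)
E
```

```text
top L 248 [0.1129 0.114  0.1152 0.1168 0.1191] slope [-0.0016  0.1155]
top R 205 [-0.1148 -0.1134 -0.1119 -0.1104 -0.1091] slope [-0.0028 -0.112 ]
floor x [-0.1087 -0.106  -0.0195] h -0.0008203553176362455
rear x [0.094  0.0964 0.0994] yaw [0.0013 0.0965]
side L 294 [0.1103 0.1123 0.1136 0.115  0.1178] slope [-0.0019  0.1137]
side R 352 [-0.1171 -0.1153 -0.1144 -0.1134 -0.1112] slope [ 0.0012 -0.1143]
floor x [-0.1101 -0.1084 -0.0188] h 0.000869090916879256
rear x [0.0928 0.094  0.0978] yaw [0.0015 0.0946]
t 1.3 n 21 dist mm 817.0166199773399 ang 144.5380899083886
-0.0 0.0 6.9 -2.52 -2.96 0.15 0;-0.0 0.0 6.9 -2.86 -2.64 0.15 0;-0.0 0.0 6.9 -3.15 -2.27 0.15 0;-0.0 0.0 6.9 -3.40 -1.88 0.15 0;-0.0 0.0 6.9 -3.60 -1.46 0.15 0;-0.0 0.0 6.9 -3.75 -1.02 0.15 0;-0.0 0.0 6.9 -3.85 -0.56 0.15 0;-0.0 0.0 6.9 -3.89 -0.09 0.15 0;-0.0 0.0 6.9 -3.87 0.37 0.15 0;-0.0 0.0 6.9 -3.80 0.83 0.15 0;-0.0 0.0 6.9 -3.67 1.28 0.15 0;-0.0 0.0 6.9 -3.49 1.71 0.15 0;-0.0 0.0 6.9 -3.26 2.12 0.15 0;-0.0 0.0 6.9 -2.98 2.49 0.15 0;-0.0 0.0 6.9 -2.66 2.83 0.15 0;-0.0 0.0 6.9 -2.30 3.13 0.15 0;-0.0 0.0 6.9 -1.91 3.39 0.15 0;-0.0 0.0 6.9 -1.49 3.59 0.15 0;-0.0 0.0 6.9 -1.05 3.74 0.15 0;-0.0 0.0 6.9 -0.59 3.84 0.15 0;-0.0 0.0 6.9 -0.13 3.89 0.15 0
[0.5245 0.1285 0.2047] [[ 0.6012  0.7941 -0.0892]
 [ 0.7978 -0.6028  0.0111]
 [-0.0449 -0.0778 -0.996 ]]
```

Request:
{"method": "jog_arm", "body": {
  "plan": "0 0 6.9 -2.5 -3.0 0.1 0;0 0 6.9 -2.9 -2.6 0.1 0;0 0 6.9 -3.2 -2.3 0.1 0;0 0 6.9 -3.4 -1.9 0.1 0;0 0 6.9 -3.6 -1.5 0.1 0;0 0 6.9 -3.8 -1.0 0.1 0;0 0 6.9 -3.9 -0.6 0.1 0;0 0 6.9 -3.9 -0.1 0.1 0;0 0 6.9 -3.9 0.4 0.1 0;0 0 6.9 -3.8 0.8 0.1 0",
  "grip_force": 80
}}

```text
time_s: 2.13
position: [0.3392, 0.1084, 0.2216]
tool_rot: [[0.108, 0.994, 0.001], [0.994, -0.108, 0.0], [0.0, 0.001, -1.0]]
ft_force: [0.6, 1.5, -0.3]
grip_width: 0.0854
gripper_force: 0.0
```

Request:
{"method": "jog_arm", "body": {
  "plan": "0 0 6.9 -3.7 1.3 0.1 0;0 0 6.9 -3.5 1.7 0.1 0;0 0 6.9 -3.2 2.1 0.1 0;0 0 6.9 -3.0 2.5 0.1 0;0 0 6.9 -2.7 2.8 0.1 0;0 0 6.9 -2.3 3.1 0.1 0;0 0 6.9 -1.9 3.4 0.1 0;0 0 6.9 -1.5 3.6 0.1 0;0 0 6.9 -1.0 3.7 0.1 0;0 0 6.9 -0.6 3.8 0.1 0"
}}

```text
time_s: 2.97
position: [0.4283, -0.2692, 0.2113]
tool_rot: [[0.967, 0.255, 0.0], [0.255, -0.967, -0.0], [0.0, 0.0, -1.0]]
ft_force: [1.1, 0.4, 0.6]
grip_width: 0.0855
gripper_force: 0.0
```

Request:
{"method": "jog_arm", "body": {
  "plan": "0 0 0 0 0 0 0;0 0 0 0 0 0 0;0 0 0 0 0 0 0"
}}

```text
time_s: 3.22
position: [0.428, -0.2667, 0.2111]
tool_rot: [[0.965, 0.262, -0.001], [0.262, -0.965, 0.001], [-0.0, -0.001, -1.0]]
ft_force: [0.3, 0.6, 0.7]
grip_width: 0.0855
gripper_force: 0.0
```

Run:
```python
from h import *
np.set_printoptions(precision=4,suppress=True)
s=env.observe(); print(s["time_s"],s["position"],s["q"])
im=imaging.get_image("wrist"); save(im,"w1")
P=cloud(im,np.ones((480,640),bool)); rgb=im["pixels"][im["depth"]>0].astype(int)
near=(abs(P[:,0]-.44)<.12)&(abs(P[:,1]+.303)<.06)
for lo,hi in [(.112,.13),(.085,.105)]:
    Q=P[near&(rgb.max(1)<70)&(P[:,2]>lo)&(P[:,2]<hi)]
    print(len(Q)); 
    if len(Q)>9: print(cv2.minAreaRect(Q[:,:2].astype(np.float32)*1000),np.median(Q,0))
wrow([.440,-.303,.15],down(8.6))
```

```text
3.2167 [ 0.428  -0.2667  0.2111] [-45.4023  18.2072  83.4364   0.0086  78.4071  29.4038]
2824
((441.1815185546875, -301.8216247558594), (69.20745086669922, 14.017151832580566), 8.054384231567383) [ 0.4442 -0.3007  0.1218]
1843
((440.94830322265625, -300.5277099609375), (169.20481872558594, 13.162343978881836), 7.130483150482178) [ 0.4807 -0.2945  0.0951]
t 3.2667 n 2 dist mm 72.59429615241976 ang 6.629345203812242
-0.0 0.0 3.3 0.09 1.94 3.07 0;-0.0 0.0 3.3 0.20 1.93 3.07 0
```

View pics/w1.png

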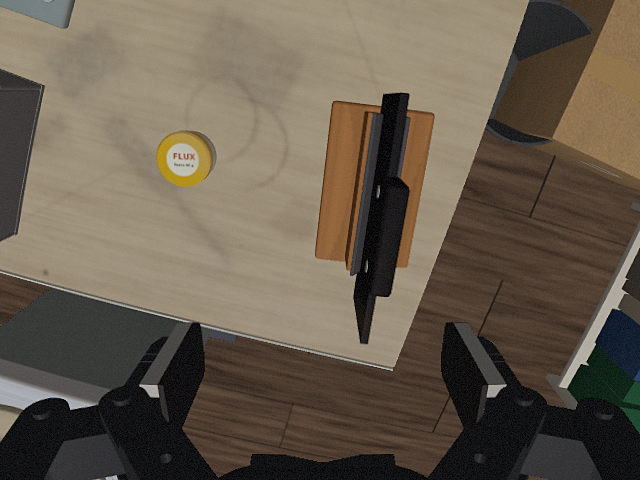

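Wrist view: the card's bar is at about (388,240), running from (398,180) to (380,295), with the fingers still off to the near side. I line up and go down onto it.

Request:
{"method": "jog_arm", "body": {
  "plan": "0 0 3.4 0.1 1.9 3.0 0;0 0 3.5 0.2 1.9 3.0 0;0 0 0 0 0 0 0;0 0 0 0 0 0 0;0 0 0 0 0 0 0"
}}

```text
time_s: 3.68
position: [0.4402, -0.3025, 0.1525]
tool_rot: [[0.989, 0.146, 0.001], [0.146, -0.989, -0.001], [0.001, 0.001, -1.0]]
ft_force: [0.7, -0.4, 0.2]
grip_width: 0.0858
gripper_force: 0.0
```

Run:
```python
from h import *
wrow([.441,-.302,.091],down(8.3))
```

```text
t 3.6833 n 2 dist mm 61.484277192280445 ang 0.09303721421656515
0.0 -0.0 0.0 0.04 -0.02 3.07 0;0.0 -0.0 0.0 0.04 -0.02 3.07 0
```

Request:
{"method": "jog_arm", "body": {
  "plan": "0 0 0 0 0 2.1 0;0 0 0 0 0 2.1 0;0 0 0 0 0 1.9 0;0 0 0 0 0 0 0;0 0 0 0 0 0 255;0 0 0 0 0 0 255;0 0 0 0 0 0 255;0 0 0 0 0 0 255;0 0 0 0 0 0 255;0 0 0 0 0 0 255",
  "grip_force": 80
}}

```text
time_s: 4.52
position: [0.4401, -0.3036, 0.091]
tool_rot: [[0.99, 0.144, 0.001], [0.144, -0.99, -0.001], [0.001, 0.001, -1.0]]
ft_force: [-5.1, 2.0, 26.1]
grip_width: 0.013
gripper_force: 76.0
```

Request:
{"method": "jog_arm", "body": {
  "plan": "0 0 0 0 0 0 255;0 0 0 0 0 0 255;0 0 0 0 0 0 255"
}}

```text
time_s: 4.77
position: [0.4402, -0.3037, 0.091]
tool_rot: [[0.99, 0.143, 0.001], [0.143, -0.99, -0.001], [0.001, 0.001, -1.0]]
ft_force: [-0.8, -0.2, 6.1]
grip_width: 0.0133
gripper_force: 78.8
```

Request:
{"method": "jog_arm", "body": {
  "plan": "0 0 0 0 0 -0.7 255;0 0 0 0 0 -1.5 255;0 0 0 0 0 -2.5 255;0 0 0 0 0 -3.2 255;0 0 0 0 0 -3.5 255;0 0 0 0 0 -3.5 255;0 0 0 0 0 -3.5 255;0 0 0 0 0 -2.5 255;0 0 0 0 0 0 255;0 0 0 0 0 0 255"
}}

```text
time_s: 5.6
position: [0.44, -0.3034, 0.3002]
tool_rot: [[0.99, 0.143, 0.001], [0.143, -0.99, -0.001], [0.001, 0.002, -1.0]]
ft_force: [0.2, -0.3, -2.0]
grip_width: 0.0129
gripper_force: 78.3
```

Run:
```python
from h import *
p,R=panpose(0); p2=p.copy(); p2[2]=.30
wrow(p2,R,n=18,claw=255); print(p)
```

```text
t 5.6 n 18 dist mm 440.13400324528374 ang 44.9504090338216
0.2 -0.2 -2.5 0.81 -2.31 -0.00 255;0.2 -0.2 -2.5 0.91 -2.27 0.00 255;0.2 -0.2 -2.5 1.00 -2.23 0.01 255;0.2 -0.2 -2.5 1.10 -2.18 0.01 255;0.2 -0.2 -2.5 1.19 -2.13 0.01 255;0.2 -0.2 -2.5 1.29 -2.08 0.01 255;0.2 -0.2 -2.5 1.37 -2.02 0.01 255;0.2 -0.2 -2.5 1.46 -1.96 0.01 255;0.2 -0.2 -2.5 1.54 -1.90 0.01 255;0.2 -0.2 -2.5 1.62 -1.83 0.01 255;0.2 -0.2 -2.5 1.70 -1.76 0.01 255;0.2 -0.2 -2.5 1.78 -1.68 0.01 255;0.2 -0.2 -2.5 1.85 -1.60 0.01 255;0.2 -0.2 -2.5 1.92 -1.52 0.01 255;0.2 -0.2 -2.5 1.98 -1.44 0.00 255;0.2 -0.2 -2.5 2.04 -1.35 0.00 255;0.2 -0.2 -2.5 2.10 -1.26 -0.00 255;0.2 -0.2 -2.5 2.15 -1.17 -0.01 255
[0.52446458 0.12854981 0.20470009]
```

Request:
{"method": "jog_arm", "body": {
  "plan": "0.2 -0.2 -2.5 0.8 -2.3 0 255;0.2 -0.2 -2.5 0.9 -2.3 0 255;0.2 -0.2 -2.5 1.0 -2.2 0 255;0.2 -0.2 -2.5 1.1 -2.2 0 255;0.2 -0.2 -2.5 1.2 -2.1 0 255;0.2 -0.2 -2.5 1.3 -2.1 0 255;0.2 -0.2 -2.5 1.4 -2.0 0 255;0.2 -0.2 -2.5 1.5 -2.0 0 255;0.2 -0.2 -2.5 1.5 -1.9 0 255;0.2 -0.2 -2.5 1.6 -1.8 0 255"
}}

```text
time_s: 6.43
position: [0.4861, -0.0621, 0.2992]
tool_rot: [[0.834, 0.549, -0.048], [0.55, -0.835, 0.022], [-0.029, -0.045, -0.999]]
ft_force: [0.4, -1.3, -1.5]
grip_width: 0.0128
gripper_force: 78.2
```

Request:
{"method": "jog_arm", "body": {
  "plan": "0.2 -0.2 -2.5 1.7 -1.8 0 255;0.2 -0.2 -2.5 1.8 -1.7 0 255;0.2 -0.2 -2.5 1.9 -1.6 0 255;0.2 -0.2 -2.5 1.9 -1.5 0 255;0.2 -0.2 -2.5 2.0 -1.4 0 255;0.2 -0.2 -2.5 2.0 -1.4 0 255;0.2 -0.2 -2.5 2.1 -1.3 0 255;0.2 -0.2 -2.5 2.2 -1.2 0 255;0 0 0 0 0 0 255;0 0 0 0 0 0 255"
}}

```text
time_s: 7.27
position: [0.5226, 0.131, 0.3011]
tool_rot: [[0.595, 0.799, -0.088], [0.803, -0.596, 0.021], [-0.035, -0.083, -0.996]]
ft_force: [0.8, 0.1, -2.0]
grip_width: 0.0131
gripper_force: 78.3
```

Run:
```python
from h import *
np.set_printoptions(precision=4,suppress=True)
print(env.observe()["q"],env.observe()["ft_force"])
p,R=panpose(0); p2=p.copy(); p2[2]=.30
wrow(p2,R,n=1,claw=255)
p2,_=panpose(0,eps=.006); wrow(p2,R,claw=255)
# card check: black points near the TCP, in tool frame
s=env.observe();T=np.array(s["tool_rot"]);t=np.array(s["position"])
for c in ["top","side"]:
    im=imaging.get_image(c); P=cloud(im,np.ones((480,640),bool)); rgb=im["pixels"][im["depth"]>0].astype(int)
    L=(P-t)@T; m=(abs(L[:,0])<.12)&(abs(L[:,1])<.015)&(L[:,2]>.004)&(L[:,2]<.085); Q=L[m]
    print(c,len(Q),np.percentile(Q,[1,50,99],axis=0),"yaw",np.polyfit(Q[:,0],Q[:,1],1), "maxz along x", [np.percentile(Q[(abs(Q[:,0]-x)<.015),2],98) if (abs(Q[:,0]-x)<.015).any() else None for x in(-.07,-.04,0,.04,.07)])
    save(im,"c_"+c)
```

```text
[ 0.8548 20.6295 64.8846  1.2906 99.4915 37.6481] [ 0.8235  0.094  -1.952 ]
t 7.2667 n 1 dist mm 3.254954610507198 ang 0.7505103448762699
-0.3 -0.5 0.5 -0.09 0.30 0.08 255
t 7.2667 n 3 dist mm 90.45083779167884 ang 0.7505103448762699
-0.1 -0.2 0.2 0.09 0.36 2.99 255;-0.1 -0.2 0.2 0.10 0.36 2.99 255;-0.1 -0.2 0.2 0.11 0.35 2.99 255
top 54 [[-0.0844 -0.0009  0.0061]
 [-0.0657  0.0038  0.0377]
 [-0.0272  0.004   0.0709]] yaw [0.0359 0.0055] maxz along x [np.float64(0.06901342114029056), np.float64(0.07087091240110673), None, None, None]
side 637 [[-0.0873 -0.0014  0.0047]
 [-0.0278  0.0036  0.0384]
 [ 0.0823  0.0046  0.0681]] yaw [0.0066 0.0034] maxz along x [np.float64(0.06787946573926278), np.float64(0.06705075815178563), np.float64(0.06760525000296456), np.float64(0.06687850616501531), np.float64(0.06835680806298366)]
```

Card sits straight in the grip. I lower it into the pan, just above the floor.

Request:
{"method": "jog_arm", "body": {
  "plan": "-0.3 -0.5 0.5 -0.1 0.3 0.1 255;0 0 0 0.1 0.2 1.5 255;0 0 0 0.1 0.2 2.5 255;0 0 0 0.1 0.2 2.5 255;0 0 0 0.1 0.2 1.5 255;0 0 0 0.1 0 0.8 255;0 0 0 0 0 0 255;0 0 0 0 0 0 255"
}}

```text
time_s: 8.03
position: [0.527, 0.1273, 0.2138]
tool_rot: [[0.604, 0.793, -0.084], [0.796, -0.605, 0.011], [-0.042, -0.074, -0.996]]
ft_force: [0.1, -0.5, -0.4]
grip_width: 0.0126
gripper_force: 78.3
```

Run:
```python
from h import *
np.set_printoptions(precision=4,suppress=True)
for e in (.006,0,-.002):
    p,R=panpose(0,eps=e); wrow(p,R,n=1,claw=255)
im=imaging.get_image("top"); a=cv2.resize(im["pixels"][180:340,170:340,::-1],None,fx=3,fy=3,interpolation=2)
im=imaging.get_image("side"); b=cv2.resize(im["pixels"][130:290,200:330,::-1],None,fx=3,fy=3,interpolation=2)
im=imaging.get_image("wrist");save(im,"w2")
cv2.imwrite("pics/v4.png",cv2.resize(np.hstack([a,b]),None,fx=.85,fy=.85))
```

```text
t 8.0333 n 1 dist mm 3.9163888003370544 ang 0.31971170329225745
0.2 -0.2 -0.2 -0.01 -0.21 0.33 255
t 8.0333 n 1 dist mm 9.543163368490328 ang 0.31971170329225745
0.2 -0.2 -0.2 -0.02 -0.21 0.93 255
t 8.0333 n 1 dist mm 11.502894810660722 ang 0.31971170329225745
0.2 -0.2 -0.2 -0.02 -0.21 1.13 255
```

View pics/v4.png

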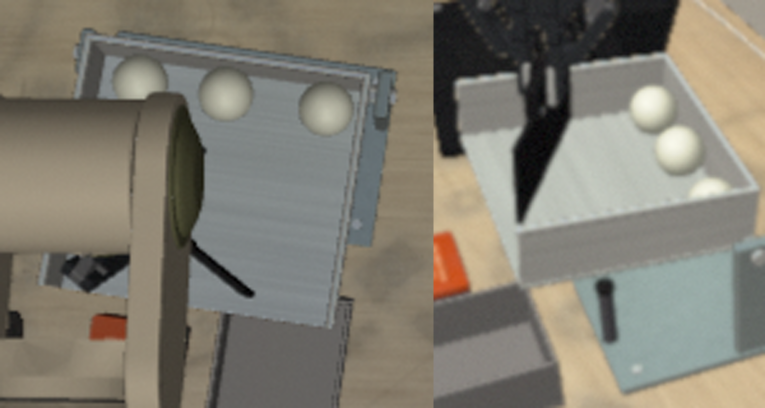

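The card stands slantwise in the pan: its near end is about 70 mm from the right wall at the mouth, and the far end is by the left wall behind the arm. All three white balls are still at the rear wall. I touch down next.

Request:
{"method": "jog_arm", "body": {
  "plan": "0.2 -0.2 -0.2 0 -0.2 0.4 255;0 0 0 0 0 0.3 255;0 0 0 0 0 0.3 255;0 0 0 0 0 0 255;0 0 0 0 0 0 255"
}}

```text
time_s: 8.6
position: [0.5243, 0.129, 0.2041]
tool_rot: [[0.6, 0.795, -0.089], [0.799, -0.601, 0.011], [-0.045, -0.077, -0.996]]
ft_force: [-2.6, -0.8, 6.4]
grip_width: 0.013
gripper_force: 79.3
```

```bash
cat > tilt.py <<'E'
from h import *
import sys
def tilt(p0,ps,eps,first=None):
    a=panpose(p0,eps=eps)
    for p in ps:
        b=panpose(p,eps=eps); w=Rn.from_matrix(a[1].T@b[1]).as_rotvec(degrees=True); d=a[1].T@(b[0]-a[0])*100
        print("%.2f: %.1f %.1f %.1f %.2f %.2f %.2f 255"%(p,*w,*d)); a=b
def fit():  # implied pan angle/eps from the pose, tool tilt
    s=env.observe(); R=RT.T@np.array(s["tool_rot"]); q=RT.T@(np.array(s["position"])-O)
    a=np.arctan2(R[0,2],-R[2,2]); n=np.array([-np.sin(a),0,np.cos(a)]); u=np.array([-np.cos(a),0,-np.sin(a)]); v=q-[.09,0,.121]
    print("t",s["time_s"],"p",a+.09,"s",v@u,"y",v[1],"h",v@n,"F",np.round(s["ft_force"],1))
E
python3 - <<'E'
from tilt import *
fit(); tilt(0,np.arange(.02,.361,.02),-.001)
E
```

```text
t 8.6 p 0.00020593909057504967 s 0.14466333206626947 y 0.02983380233978314 h 0.07041884003170845 F [-2.6 -0.8  6.4]
0.02: -1.0 0.6 0.0 -0.07 -0.12 0.29 255
0.04: -1.0 0.6 0.0 -0.07 -0.12 0.29 255
0.06: -1.0 0.6 -0.0 -0.07 -0.12 0.29 255
0.08: -1.0 0.6 0.0 -0.07 -0.12 0.29 255
0.10: -1.0 0.6 0.0 -0.07 -0.12 0.29 255
0.12: -1.0 0.6 -0.0 -0.07 -0.12 0.29 255
0.14: -1.0 0.6 0.0 -0.07 -0.12 0.29 255
0.16: -1.0 0.6 -0.0 -0.07 -0.12 0.29 255
0.18: -1.0 0.6 -0.0 -0.07 -0.12 0.29 255
0.20: -1.0 0.6 -0.0 -0.07 -0.12 0.29 255
0.22: -1.0 0.6 0.0 -0.07 -0.12 0.29 255
0.24: -1.0 0.6 -0.0 -0.07 -0.12 0.29 255
0.26: -1.0 0.6 0.0 -0.07 -0.12 0.29 255
0.28: -1.0 0.6 0.0 -0.07 -0.12 0.29 255
0.30: -1.0 0.6 0.0 -0.07 -0.12 0.29 255
0.32: -1.0 0.6 0.0 -0.07 -0.12 0.29 255
0.34: -1.0 0.6 -0.0 -0.07 -0.12 0.29 255
0.36: -1.0 0.6 0.0 -0.07 -0.12 0.29 255
```

Request:
{"method": "jog_arm", "body": {
  "plan": "-1 0.57 0 -0.07 -0.12 0.29 255;-1 0.57 0 -0.07 -0.12 0.29 255;-1 0.57 0 -0.07 -0.12 0.29 255;-1 0.57 0 -0.07 -0.12 0.29 255;-1 0.57 0 -0.07 -0.12 0.29 255;-1 0.57 0 -0.07 -0.12 0.29 255;-1 0.57 0 -0.07 -0.12 0.29 255;-1 0.57 0 -0.07 -0.12 0.29 255"
}}

```text
time_s: 9.27
position: [0.5132, 0.1305, 0.1814]
tool_rot: [[0.6, 0.796, 0.073], [0.799, -0.601, -0.01], [0.036, 0.064, -0.997]]
ft_force: [-0.7, 0.1, 5.6]
grip_width: 0.013
gripper_force: 79.3
```

```bash
python3 -c "
from tilt import *
fit()"
```

```text
t 9.2667 p 0.16340782977066579 s 0.1441215843895342 y 0.02995882413705951 h 0.07111647656922034 F [-0.7  0.1  5.6]
```

Request:
{"method": "jog_arm", "body": {
  "plan": "-1 0.57 0 -0.07 -0.12 0.29 255;-1 0.57 0 -0.07 -0.12 0.29 255;-0.5 0.29 0 -0.04 -0.06 0.15 255;-0.5 0.29 0 -0.04 -0.06 0.15 255;-0.5 0.29 0 -0.04 -0.06 0.15 255;-0.5 0.29 0 -0.04 -0.06 0.15 255;-0.5 0.29 0 -0.03 -0.06 0.15 255;-0.5 0.29 0 -0.03 -0.06 0.15 255;-0.5 0.29 0 -0.03 -0.06 0.15 255;-0.5 0.29 0 -0.04 -0.06 0.15 255"
}}

```text
time_s: 10.1
position: [0.5069, 0.1311, 0.1619]
tool_rot: [[0.593, 0.783, 0.19], [0.8, -0.6, -0.024], [0.095, 0.166, -0.982]]
ft_force: [-0.1, 0.5, 5.7]
grip_width: 0.0132
gripper_force: 79.4
```

Request:
{"method": "jog_arm", "body": {
  "plan": "-1 0.57 0 -0.07 -0.12 0.29 255;-1 0.57 0 -0.07 -0.12 0.29 255;-1 0.57 0 -0.07 -0.12 0.29 255;0 0 0 0 0 0 255;0 0 0 0 0 0 255;0 0 0 0 0 0 255;0 0 0 0 0 0 255;0 0 0 0 0 0 255"
}}

```text
time_s: 10.77
position: [0.5043, 0.1313, 0.1525]
tool_rot: [[0.586, 0.772, 0.246], [0.801, -0.598, -0.032], [0.123, 0.216, -0.969]]
ft_force: [-2.5, 0.5, 6.9]
grip_width: 0.0127
gripper_force: 79.6
```

Run:
```python
from tilt import *
fit()
for c in ["top","side"]:
    im=imaging.get_image(c); save(im,"t_"+c)
    for o in models.outline_of(c,"ball1_center"): 
        if o["confidence"]>.25: print(c,np.round(o["bbox"]),round(o["confidence"],2),cloud(im,o["region"]).mean(0).round(3))
a=cv2.imread("pics/t_top.png")[180:350,170:340]; b=cv2.imread("pics/t_side.png")[140:310,170:340]
cv2.imwrite("pics/v5.png",cv2.resize(np.hstack([a,b]),None,fx=2.3,fy=2.3,interpolation=2))
```

```text
t 10.7667 p 0.340870171019541 s 0.14510178341067873 y 0.02962198808748512 h 0.0697519806587762 F [-2.5  0.5  6.9]
top [282. 341.  21.  20.] 0.72 [0.36  0.038 0.042]
top [261. 250. 130. 111.] 0.68 [0.59  0.085 0.094]
top [256. 252. 126. 111.] 0.46 [0.578 0.092 0.106]
side [196. 279.  20.  17.] 0.73 [0.355 0.031 0.043]
```

View pics/v5.png

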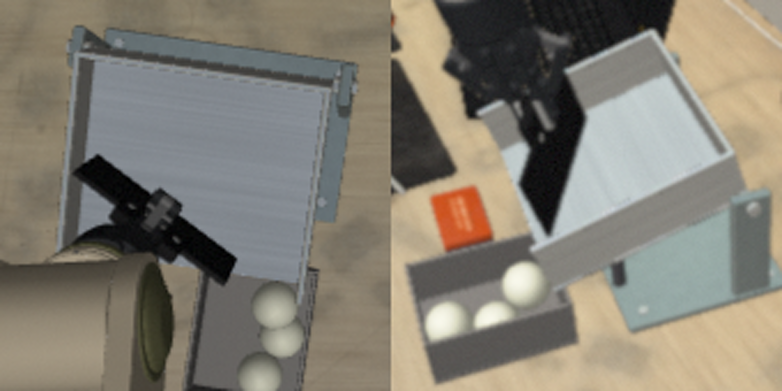

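All three balls have run out and are in the box (crop pixels (275,305), (282,338), (260,372)), and the pan is empty. I let the pan rise by running the motion backwards.

Request:
{"method": "jog_arm", "body": {
  "plan": "0 0 0 0 0 0 255;0 0 0 0 0 0 255;0 0 0 0 0 0 255;1 -0.57 0 0.07 0.12 -0.29 255;1 -0.57 0 0.07 0.12 -0.29 255;1 -0.57 0 0.07 0.12 -0.29 255;1 -0.57 0 0.07 0.12 -0.29 255;1 -0.57 0 0.07 0.12 -0.29 255;1 -0.57 0 0.07 0.12 -0.29 255;1 -0.57 0 0.07 0.12 -0.29 255"
}}

```text
time_s: 11.8
position: [0.5101, 0.1306, 0.1746]
tool_rot: [[0.599, 0.793, 0.108], [0.799, -0.601, -0.014], [0.054, 0.095, -0.994]]
ft_force: [-2.0, 0.3, 7.0]
grip_width: 0.0127
gripper_force: 79.5
```

Request:
{"method": "jog_arm", "body": {
  "plan": "1 -0.57 0 0.07 0.12 -0.29 255;1 -0.57 0 0.07 0.12 -0.29 255;1 -0.57 0 0.07 0.12 -0.29 255;1 -0.57 0 0.07 0.12 -0.29 255;1 -0.57 0 0.07 0.12 -0.29 255;1 -0.57 0 0.07 0.12 -0.29 255;1 -0.57 0 0.07 0.12 -0.29 255;1 -0.57 0 0.07 0.12 -0.29 255;1 -0.57 0 0.07 0.12 -0.29 255;1 -0.57 0 0.07 0.12 -0.29 255"
}}

```text
time_s: 12.63
position: [0.5237, 0.129, 0.2038]
tool_rot: [[0.6, 0.795, -0.09], [0.799, -0.601, 0.011], [-0.045, -0.078, -0.996]]
ft_force: [0.9, 0.9, 4.4]
grip_width: 0.0125
gripper_force: 79.2
```

Request:
{"method": "jog_arm", "body": {
  "plan": "0 0 0 0 0 -0.5 255;0 0 0 0 0.1 -1 255;0 0 0 -0.1 -0.1 -2 255;0 0 0 -0.1 -0.2 -2.5 255;0 0 0 -0.1 -0.2 -2.5 255;0 0 0 -0.1 -0.2 -1 255;0 0 0 0 0 0 255"
}}

```text
time_s: 13.22
position: [0.5248, 0.1284, 0.3002]
tool_rot: [[0.6, 0.795, -0.086], [0.799, -0.601, 0.011], [-0.043, -0.075, -0.996]]
ft_force: [-0.1, 0.2, -1.3]
grip_width: 0.013
gripper_force: 78.5
```

Run:
```python
from tilt import *
fit(); print(env.observe()["position"])
wrow([.440,-.3035,.30],down(8.25),n=18,claw=255)
```

```text
t 13.2167 p 0.0031729817235749413 s 0.1522153107445354 y 0.029327282996179167 h 0.16666877379592515 F [-0.1  0.2 -1.3]
[0.52479802 0.128435   0.30024072]
t 13.2167 n 18 dist mm 440.1801927381427 ang 45.01900649619387
-0.2 0.2 2.5 -2.20 1.07 0.02 255;-0.2 0.2 2.5 -2.15 1.16 0.01 255;-0.2 0.2 2.5 -2.10 1.25 0.01 255;-0.2 0.2 2.5 -2.04 1.34 0.00 255;-0.2 0.2 2.5 -1.98 1.43 -0.00 255;-0.2 0.2 2.5 -1.92 1.52 -0.00 255;-0.2 0.2 2.5 -1.85 1.60 -0.01 255;-0.2 0.2 2.5 -1.78 1.68 -0.01 255;-0.2 0.2 2.5 -1.71 1.75 -0.01 255;-0.2 0.2 2.5 -1.63 1.82 -0.01 255;-0.2 0.2 2.5 -1.55 1.89 -0.01 255;-0.2 0.2 2.5 -1.46 1.96 -0.01 255;-0.2 0.2 2.5 -1.38 2.02 -0.01 255;-0.2 0.2 2.5 -1.29 2.08 -0.01 255;-0.2 0.2 2.5 -1.20 2.13 -0.01 255;-0.2 0.2 2.5 -1.10 2.18 -0.01 255;-0.2 0.2 2.5 -1.01 2.23 -0.01 255;-0.2 0.2 2.5 -0.91 2.27 -0.00 255
```

Request:
{"method": "jog_arm", "body": {
  "plan": "-0.2 0.2 2.5 -2.2 1.1 0 255;-0.2 0.2 2.5 -2.2 1.2 0 255;-0.2 0.2 2.5 -2.1 1.3 0 255;-0.2 0.2 2.5 -2.0 1.3 0 255;-0.2 0.2 2.5 -2.0 1.4 0 255;-0.2 0.2 2.5 -1.9 1.5 0 255;-0.2 0.2 2.5 -1.9 1.6 0 255;-0.2 0.2 2.5 -1.8 1.7 0 255;-0.2 0.2 2.5 -1.7 1.8 0 255;-0.2 0.2 2.5 -1.6 1.8 0 255"
}}

```text
time_s: 14.05
position: [0.4764, -0.1132, 0.2971]
tool_rot: [[0.883, 0.467, -0.044], [0.468, -0.884, 0.008], [-0.035, -0.028, -0.999]]
ft_force: [0.2, 0.1, -1.0]
grip_width: 0.013
gripper_force: 78.4
```

Request:
{"method": "jog_arm", "body": {
  "plan": "-0.2 0.2 2.5 -1.6 1.9 0 255;-0.2 0.2 2.5 -1.5 2.0 0 255;-0.2 0.2 2.5 -1.4 2.0 0 255;-0.2 0.2 2.5 -1.3 2.1 0 255;-0.2 0.2 2.5 -1.2 2.1 0 255;-0.2 0.2 2.5 -1.1 2.2 0 255;-0.2 0.2 2.5 -1.0 2.2 0 255;-0.2 0.2 2.5 -0.9 2.3 0 255;0 0 0 0 0 0 255;0 0 0 0 0 0 255"
}}

```text
time_s: 14.88
position: [0.4376, -0.3053, 0.2979]
tool_rot: [[0.99, 0.138, -0.008], [0.138, -0.99, -0.008], [-0.009, 0.007, -1.0]]
ft_force: [-0.7, 0.1, -1.5]
grip_width: 0.013
gripper_force: 78.4
```

Run:
```python
from tilt import *
print(env.observe()["position"])
wrow([.440,-.3035,.30],down(8.25),n=1,claw=255)
wrow([.440,-.3035,.17],down(8.25),n=4,claw=255)
```

```text
[ 0.43762222 -0.30532249  0.29791392]
t 14.8833 n 1 dist mm 3.650622615019829 ang 0.7335449905904743
0.4 0.5 -0.3 0.26 -0.15 -0.21 255
t 14.8833 n 4 dist mm 127.94899506926227 ang 0.7335449905904743
0.1 0.1 -0.1 0.09 -0.06 3.20 255;0.1 0.1 -0.1 0.09 -0.05 3.20 255;0.1 0.1 -0.1 0.08 -0.05 3.20 255;0.1 0.1 -0.1 0.07 -0.04 3.20 255
```

Request:
{"method": "jog_arm", "body": {
  "plan": "0.4 0.5 -0.3 0.3 -0.2 0 255;0 0 0 0 0 3 255;0 0 0 0 0 3.5 255;0 0 0 0 0 3.5 255;0 0 0 0 0 2.5 255;0 0 0 0 0 0 255;0 0 0 0 0 0 255;0 0 0 0 0 0 255"
}}

```text
time_s: 15.55
position: [0.4421, -0.3028, 0.1768]
tool_rot: [[0.989, 0.145, 0.004], [0.145, -0.989, -0.004], [0.003, 0.005, -1.0]]
ft_force: [0.0, -0.2, -0.7]
grip_width: 0.0134
gripper_force: 78.3
```

Run:
```python
from tilt import *
print(env.observe()["position"])
wrow([.440,-.3036,.140],down(8.25),n=1,claw=255)
s=env.observe();T=np.array(s["tool_rot"]);t=np.array(s["position"])
im=imaging.get_image("side"); save(im,"r_side"); P=cloud(im,np.ones((480,640),bool))
L=(P-t)@T; Q=L[(abs(L[:,0])<.12)&(abs(L[:,1])<.015)&(L[:,2]>.004)&(L[:,2]<.085)]
print(np.percentile(Q,[1,50,99],axis=0).round(4),np.polyfit(Q[:,0],Q[:,1],1),np.polyfit(Q[:,2],Q[:,1],1),[np.percentile(Q[(abs(Q[:,0]-x)<.015),2],98).round(4) for x in(-.07,-.04,0,.04,.07)])
```

```text
[ 0.44212208 -0.30282193  0.17675156]
t 15.55 n 1 dist mm 36.8209981582466 ang 0.3509438719645659
0.3 -0.2 0.1 -0.23 0.03 3.67 255
[[-0.0845  0.0013  0.0052]
 [-0.0109  0.0032  0.0364]
 [ 0.0826  0.0047  0.0689]] [-0.00241343  0.00312659] [-0.00213295  0.00322067] [np.float64(0.0677), np.float64(0.0678), np.float64(0.0677), np.float64(0.0688), np.float64(0.0675)]
```

The card is unmoved in the grip. I lower it to above the lips, check, and insert.

Request:
{"method": "jog_arm", "body": {
  "plan": "0.3 -0.2 0.1 -0.2 0 1 255;0 0 0 0 0 1.6 255;0 0 0 0 0 1 255;0 0 0 0 0 0 255;0 0 0 0 0 0 255;0 0 0 0 0 0 255"
}}

```text
time_s: 16.1
position: [0.4396, -0.3035, 0.14]
tool_rot: [[0.99, 0.143, -0.001], [0.143, -0.99, 0.001], [-0.001, -0.001, -1.0]]
ft_force: [0.5, -0.1, -1.1]
grip_width: 0.0131
gripper_force: 78.4
```

Run:
```python
from tilt import *
print(env.observe()["position"])
wrow([.440,-.3037,.091],down(8.25),n=5,claw=255)
```

```text
[ 0.43962628 -0.3034511   0.13995118]
t 16.1 n 5 dist mm 48.95324328392469 ang 0.09377599330842458
-0.0 0.0 -0.0 0.01 0.01 0.98 255;-0.0 0.0 -0.0 0.01 0.01 0.98 255;-0.0 0.0 -0.0 0.01 0.01 0.98 255;-0.0 0.0 -0.0 0.01 0.01 0.98 255;-0.0 0.0 -0.0 0.01 0.01 0.98 255
```

Request:
{"method": "jog_arm", "body": {
  "plan": "0 0 0 0 0 0.8 255;0 0 0 0 0 0.8 255;0 0 0 0 0 0.8 255;0 0 0 0 0 0.7 255;0 0 0 0 0 0 255"
}}

```text
time_s: 16.52
position: [0.4388, -0.3028, 0.1064]
tool_rot: [[0.99, 0.143, -0.004], [0.143, -0.99, 0.004], [-0.003, -0.004, -1.0]]
ft_force: [-0.3, -1.4, -1.9]
grip_width: 0.0124
gripper_force: 78.4
```

Request:
{"method": "jog_arm", "body": {
  "plan": "0 0 0 0 0 0.6 255;0 0 0 0 0 0.6 255;0 0 0 0 0 0.4 255;0 0 0 0 0 0.1 255;0 0 0 0 0 0 255;0 0 0 0 0 0 255"
}}

```text
time_s: 17.02
position: [0.4391, -0.303, 0.0911]
tool_rot: [[0.99, 0.143, -0.002], [0.143, -0.99, 0.002], [-0.002, -0.002, -1.0]]
ft_force: [-1.0, 0.1, 1.8]
grip_width: 0.0128
gripper_force: 78.9
```

Request:
{"method": "jog_arm", "body": {
  "plan": "0 0 0 0 0 0.05 255;0 0 0 0 0 0 255;0 0 0 0 0 0 0;0 0 0 0 0 0 0;0 0 0 0 0 0 0;0 0 0 0 0 0 0;0 0 0 0 0 0 0;0 0 0 0 0 0 0;0 0 0 0 0 0 0;0 0 0 0 0 0 0"
}}

```text
time_s: 17.85
position: [0.4392, -0.303, 0.0905]
tool_rot: [[0.99, 0.143, -0.002], [0.143, -0.99, 0.002], [-0.002, -0.002, -1.0]]
ft_force: [0.1, -0.2, -0.0]
grip_width: 0.0856
gripper_force: 0.0
```

Request:
{"method": "jog_arm", "body": {
  "plan": "0 0 0 0 0 -1 0;0 0 0 0 0 -2 0;0 0 0 0 0 -3 0;0 0 0 0 0 -3.5 0;0 0 0 0 0 -3.5 0;0 0 0 0 0 -3 0;0 0 0 -3 0 0 0;0 0 0 -3 0 0 0;0 0 0 0 0 0 0;0 0 0 0 0 0 0"
}}

```text
time_s: 18.68
position: [0.3794, -0.312, 0.2517]
tool_rot: [[0.99, 0.141, -0.001], [0.141, -0.99, 0.001], [-0.001, -0.001, -1.0]]
ft_force: [0.1, 0.2, 0.1]
grip_width: 0.0854
gripper_force: 0.0
```

Run:
```python
from h import *
np.set_printoptions(precision=4,suppress=True)
print(env.observe()["time_s"],env.observe()["position"])
b=[]
for c in ["top","side"]:
    im=imaging.get_image(c); b.append(im["pixels"][:,:,::-1]); P=cloud(im,np.ones((480,640),bool)); rgb=im["pixels"][im["depth"]>0].astype(int)
    near=(abs(P[:,0]-.45)<.13)&(abs(P[:,1]+.29)<.1)&(rgb.max(1)<60)
    for lo,hi in [(.112,.135),(.085,.105)]:
        Q=P[near&(P[:,2]>lo)&(P[:,2]<hi)]
        if len(Q)>5: print(c,cv2.minAreaRect(Q[:,:2].astype(np.float32)*1000),np.percentile(Q[:,2],[5,50,95]))
    L=(P-O)@RT; hgt=L[:,2]-(.121+(.09-L[:,0])*np.tan(.09)); print("pan floor h",np.median(hgt[(abs(L[:,1])<.1)&(abs(hgt)<.03)&(L[:,0]<0)&(L[:,0]>-.1)]))
v=np.hstack([b[0][150:370,185:475],cv2.resize(b[1][150:460,150:470],(228,220))]); cv2.imwrite("pics/v6.png",cv2.resize(v,None,fx=1.5,fy=1.5,interpolation=2))
```

```text
18.6833 [ 0.3794 -0.312   0.2517]
top ((439.30426025390625, -302.7112121582031), (70.38542938232422, 15.345135688781738), 8.589158058166504) [0.1152 0.1205 0.1236]
top ((439.50030517578125, -300.2779846191406), (168.4451904296875, 10.821479797363281), 8.16447639465332) [0.0881 0.0941 0.1017]
pan floor h -0.0007618371404041202
side ((437.56463623046875, -305.7859802246094), (67.67066192626953, 12.00353717803955), 8.94481372833252) [0.1139 0.1219 0.1245]
side ((437.70306396484375, -306.7083740234375), (165.98672485351562, 9.947279930114746), 8.990731239318848) [0.0858 0.0948 0.1032]
pan floor h nan
  return _methods._mean(a, axis=axis, dtype=dtype,
  ret = ret.dtype.type(ret / rcount)
```

View pics/v6.png

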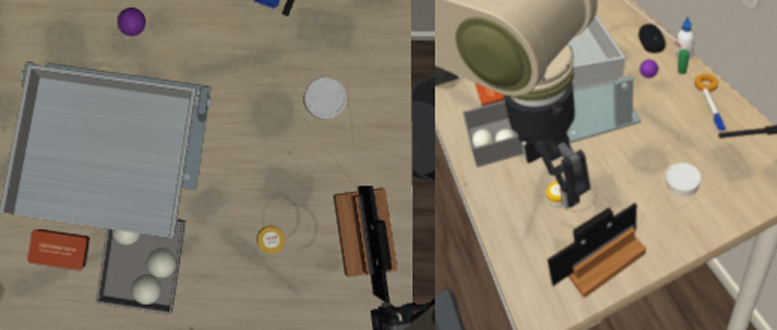

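The final view shows three balls in the box (crop (127,235), (160,262), (147,290)). The pan is up and empty, the card stands in its rest at (372,240), and the bystanders have not moved.

```bash
python3 -c "
from rig import job
print(job.close_job())"
```

```text
the job is handed in; nothing more can be done
None
```

The three white balls are in the grey box, the pan is back up and empty, and the card stands back in its rest; I handed the job in at about 19 s with the bystanders where they were.

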